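# Match the radius leaves to the rounded cover corners

## Task

Find out which radius leaf belongs to which of the two clamped instrument covers: lower a leaf flat on the bench, press its hollow front gently against a cover's rounded corner, and if it rocks or stops short try the other cover. Leave both leaves flat on the bench and let go, one fully home against each cover, each having been pressed home and neither rocking. Press with a few newtons only, never hard, and leave the bottle, the vial and the screwdriver alone.

Things in the scene. Friction and masses are not known exactly. Their poses are not given: they have to be found in the camera images.
- leaf_large_grip (a point): Centre of the blue upright grip fin of this leaf, 32 mm above the leaf's underside; the fin is 36 mm long along the leaf's x axis, 12 mm thick along y and 48 mm high (8 to 56 mm above the underside). x points out of the mouth of the V, z is up.
- leaf_large_notch (a point): Point on the leaf with the blue fin, 34 mm ahead (+x) of the fin's centre and 4 mm above the underside: where the straight inner faces of its two legs would meet if the hollow were sharp. Same axes as the fin point.
- leaf_small_grip (a point): Centre of the orange upright grip fin of this leaf, 32 mm above the leaf's underside; the fin is 36 mm long along the leaf's x axis, 12 mm thick along y and 48 mm high (8 to 56 mm above the underside). x points out of the mouth of the V, z is up.
- leaf_small_notch (a point): Point on the leaf with the orange fin, 34 mm ahead (+x) of the fin's centre and 4 mm above the underside: where the straight inner faces of its two legs would meet if the hollow were sharp. Same axes as the fin point.
- edge_1 (a point): Corner of the left (+y) cover: the point where the two flat sides beside its rounded corner would meet if it were sharp, 4 mm above the bench; x points into the cover along the corner's bisector (flat sides 45 degrees either side of x), z up. A leaf is fully home when its notch point lies on this point with x axes parallel.
- edge_2 (a point): Corner of the right (-y) cover: the point where the two flat sides beside its rounded corner would meet if it were sharp, 4 mm above the bench; x points into the cover along the corner's bisector (flat sides 45 degrees either side of x), z up. A leaf is fully home when its notch point lies on this point with x axes parallel.
- leaf_large: Large steel radius leaf (blue fin), 160 g, 8 mm thick, flat on the bench. Front: a right-angled V, legs 45 mm long, 16 mm wide, 45 degrees either side of its +x axis, straight inner faces running into a hollow of radius 20 mm. Tail 40 mm wide with round end of radius 20 mm, reaching 45 mm behind the fin's centre. Origin under the fin's centre, at the underside; x out of the V's mouth, z up.
- leaf_small: Small steel radius leaf (orange fin), 160 g, 8 mm thick, flat on the bench. Front: a right-angled V, legs 45 mm long, 16 mm wide, 45 degrees either side of its +x axis, straight inner faces running into a hollow of radius 10 mm. Tail 20 mm wide with round end of radius 10 mm, reaching 35 mm behind the fin's centre. Origin under the fin's centre, at the underside; x out of the V's mouth, z up.
- nest: Aluminium V-nest fixed on the bench, 22 mm high; clamps in it two slate-grey covers, 75 mm square, 30 mm thick, 150 mm apart, a corner towards the robot. One corner is rounded to 10 mm, the other to 20 mm; which is which varies. Large leaf on 10 mm corner: stops 4 mm short and rocks. Small leaf on 20 mm corner: sits, gap in the middle. Origin between the covers.
- solvent: Bystander: clear bottle with a blue cap, 60 mm across, 130 mm high; origin at the centre of its underside.
- vial: Bystander: small amber jar with a black cap, 38 mm across, 60 mm high; origin at the centre of its underside.
- driver: Bystander: screwdriver with a red handle, 150 mm long, lying on the bench; origin at about its middle, x along it.

How it is judged:
By the outcome, as a careful person would: the job done as asked, in the order asked, and still so for the second after the job is handed in, with the robot touching nothing.
It also fails if it takes over 64 s, if anything falls off the work surface, if the arm or the gripper's body presses on something with over 40 N, if the wrist force passes 120 N, or if a joint passes its speed limit or range.

## Robot

A 6-joint arm with a two-finger parallel gripper is mounted at the origin on the work surface. World frame = base frame: x ahead of the robot, y to its left, z up, the work surface at z = 0. Lengths are in m, angles in rad, forces in N, time in s.
With the tool pointing down it reaches from about 0.35 to 0.775 m from the base axis. Payload 7.3 kg.
Tool frame: the origin (TCP) lies at the very end of the fingers, on their centre line; the grasp point (between the pads) lies 19 mm behind it (robot.grasp_offset is the z of the grasp point in the tool frame, in m); z points along the fingers, y is the direction in which the jaws open and shut (so a half turn about z gives the same grasp; the last joint's range is limited). The gripper opens to 92 mm and grips with 3 to 60 N. Pads are 19 mm wide; open, the fingers measure 130 mm over their backs; the gripper's body (75 mm by 190 mm) begins 47 mm behind the grasp point.
Start: joints at [0.987, 0.342, 1.524, -0, 1.275, -0.146], TCP at [0.223, 0.476, 0.227] pointing down, gripper open.
Joint ranges: [-2.53, 2.53], [-0.77, 2.02], [0.04, 2.7], [-1, 4.14], [0.28, 2.66], [-3.11, 3.11]. Speed limits (rad/s): [2.57, 2.57, 3.14, 3.14, 3.14, 3.14].

## Interface

Orientations are given as [roll, pitch, yaw] about the fixed x, y, z axes, in that order (R = Rz(yaw) Ry(pitch) Rx(roll)).
In Python, from cell import robot, eyes gives the robot as it stands.
- The arm moves only by the shell command python3 -m handwheel 'ROWS' [FORCE]. ROWS is JSON, one flat list of numbers, 7 for each row, row after row: the shift along the tool's x, y, z in cm, then the turn, a rotation vector about the tool's x, y, z in degrees, then the gripper command: -1 is fully open, 1 is shut, values between are in proportion. A call has 1 to 12 rows; each row is the pose to reach, as a shift and turn from the pose commanded when the call began, along the tool's axes at that moment; what a row does not reach only later rows make up. A row lasts 1/12 s, in which the tool goes at most 41.7 mm and 7.16 degrees, less where a joint would pass 70% of its speed; a pose out of reach is approached as far as the arm can. A call with a gripper value outside its range is refused whole. The fingers move at their own pace and stop on an object; FORCE is the grip in N (left out, the last holds). Time passes only in rows, so rows that repeat a pose let the fingers close. It gives the time, the measured TCP pose, the force and the opening at its end, in the units of the state.
- robot.observe(): the state, without advancing time (a new reading comes with each control period).
- eyes.read_camera(name): name is "scene" or "top"; returns (picture, depth): 480x640x3 uint8, blue, green, red; 480x640 float32, m along the optical axis (not along the pixel's ray), 0 where there is no reading.
- eyes.camera_info(name): a dict with "fovy" (degrees; the focal length in pixels is half the picture's height over the tangent of half this angle, whatever the lens; pixels are square), "cx", "cy" (the principal point, pixels), "k1" (the pictures are not rectified: a ray, as slopes to the right and down, at radius r is drawn at 1 + k1 r^2 times it, then the intrinsics apply), "position" and "attitude" of the camera in the world. Camera axes: x right, y down, z forward; pixel columns grow to the right and rows downward; lengths in m; the calibration is good to about 2 mm. A picture is of the moment at which its call begins. camera_info takes no time and is no camera call.
- robot.hand_in(): hands the job in, once; it reports no verdict.
The state is a dict: "time": time; "qpos": joint angles; "qvel": joint speeds; "joint_efforts": joint torques, N m; "tool_pos": TCP position; "tool_rot": TCP orientation; "contact_force": force on the tool from outside, world axes, zero at the start; "torque": the same for the moment, N m; "opening": finger opening in m.
Only numpy, scipy, OpenCV 4.12 (cv2) and the standard library are available. Lean on these libraries where they do the work, as an engineer would, in place of code of your own. Each camera call takes 0.05 s, during which the arm holds its last target. There are 200 camera calls.

## Working session

There is one attempt and no reset: what is moved stays moved. The work goes in short steps, Python scripts to look and compute and a shell command to move; the robot and the scene stay as the last step left them, time stands still between calls to the robot, and variables do not carry over. Pictures are saved under pics/ and viewed, about 8 in all and at most 12, crops included, and the job is handed in when it is done.

```bash
ls; mkdir -p pics
python3 - <<'E'
from cell import robot, eyes
import cv2,numpy as np
s=robot.observe();print(s)
for n in("top","scene"):
    print(n,eyes.camera_info(n))
    p,d=eyes.read_camera(n);cv2.imwrite(f"pics/{n}0.png",p);np.save(f"pics/{n}0.npy",d)
E
```

```text
pics
{'time': 0.0, 'qpos': array([ 9.86990249e-01,  3.42726586e-01,  1.52502679e+00, -2.04387993e-05,
        1.27538770e+00, -1.46019660e-01]), 'qvel': array([8.73007969e-04, 5.63764502e-04, 5.12957763e-04, 2.40950544e-04,
       9.24235982e-05, 1.36242074e-03]), 'joint_efforts': array([ 1.62822944e-03, -4.31243563e+01, -2.44223714e+01,  7.19022285e-02,
        5.58769866e-02, -1.33258973e-04]), 'tool_pos': array([0.22233292, 0.47514542, 0.22603955]), 'tool_rot': array([-3.14005787e+00, -2.05960752e-04,  2.70381204e+00]), 'contact_force': array([0.94537048, 0.04000437, 0.04391989]), 'torque': array([-0.0110633 , -0.01311222,  0.01831205]), 'opening': 0.09196349233454981}
top {'fovy': 48.081401632511415, 'cx': 314.2328398435653, 'cy': 241.43572946754966, 'k1': -0.04878438615880667, 'position': array([0.43559551, 0.00786596, 0.9333465 ]), 'attitude': array([-3.01061215, -0.01482416, -1.58468691])}
scene {'fovy': 46.89395396804359, 'cx': 314.5528987432915, 'cy': 237.55262363000054, 'k1': -0.16404413973679743, 'position': array([1.15143503, 0.14635204, 0.99000405]), 'attitude': array([-2.56415828, -0.01324903,  1.83688133])}
```

View pics/top0.png

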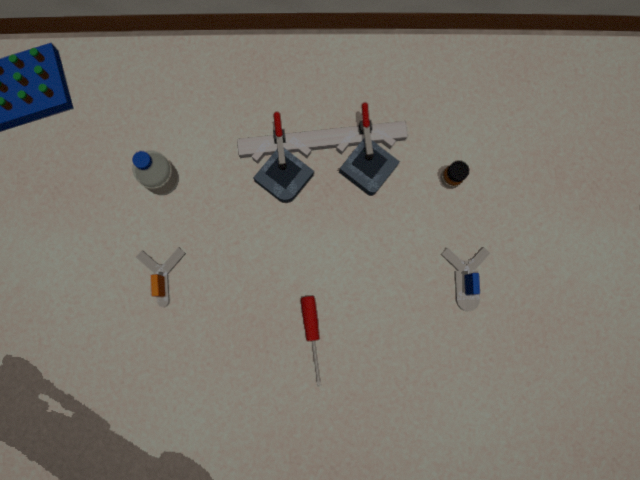

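View pics/scene0.png

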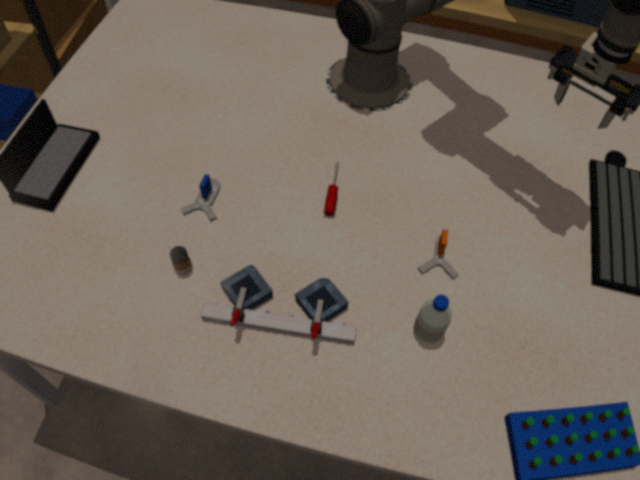

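```bash
cat > h.py <<'E'
import numpy as np,cv2
from scipy.spatial.transform import Rotation as Ro
from cell import robot,eyes
def proj(n,P):
    c=eyes.camera_info(n);R=Ro.from_euler('xyz',c['attitude']).as_matrix()
    q=(np.asarray(P,float)-c['position'])@R
    s=q[...,:2]/q[...,2:];r2=(s**2).sum(-1,keepdims=True)
    f=240/np.tan(np.radians(c['fovy'])/2)
    return s*(1+c['k1']*r2)*f+[c['cx'],c['cy']]
def ortho(n,img,x0,x1,y0,y1,z,mm=.5):
    """rows: x descending, cols: y descending"""
    xs=np.arange(x1,x0,-mm/1000);ys=np.arange(y1,y0,-mm/1000)
    X,Y=np.meshgrid(xs,ys,indexing='ij')
    m=proj(n,np.stack([X,Y,np.full_like(X,z)],-1)).astype(np.float32)
    return cv2.remap(img,m[...,0],m[...,1],cv2.INTER_CUBIC)
def world(n,d):
    """world xyz per pixel from depth"""
    c=eyes.camera_info(n);R=Ro.from_euler('xyz',c['attitude']).as_matrix()
    f=240/np.tan(np.radians(c['fovy'])/2)
    v,u=np.mgrid[:480,:640];t=np.stack([(u-c['cx'])/f,(v-c['cy'])/f],-1);s=t.copy()
    for _ in range(8): s=t/(1+c['k1']*(s**2).sum(-1,keepdims=True))
    q=np.dstack([s,np.ones(s.shape[:2])])*d[...,None]
    return q@R.T+c['position']
E
python3 - <<'E'
from h import *
p=cv2.imread('pics/top0.png');d=np.load('pics/top0.npy');W=world('top',d)
hsv=cv2.cvtColor(p,cv2.COLOR_BGR2HSV)
print('bench z',np.nanmedian(W[300:400,350:420,2]),W[330,250],W[330,400],W[100,300])
for n,u,v in(('c1',284,198),('c1i',284,180),('c1e',262,175),('c1e2',308,175),('c2',369,188),('c2e',348,168),('c2e2',392,164),('orange fin',157,286),('blue',471,284),('sml leaf',175,259),('lg leaf',462,300),('bottle',153,165),('cap',142,159),('vial',457,170),('drv',311,318),('drvtip',318,380),('armr',283,145),('armr',278,120)):print(n,W[v,u].round(4))
for n,lo,hi in(('or',(5,150,80),(20,255,255)),('bl',(105,150,50),(125,255,255))):
    m=cv2.inRange(hsv,lo,hi);m[:220]=0
    w=W[m>0];t=w[w[:,2]>.045];print(n,len(w),len(t),t.mean(0),w.min(0),w.max(0))
a=ortho('top',p,.48,.60,-.11,.13,.030,.4)
cv2.imwrite('pics/o1.png',a)
b=np.hstack([ortho('top',p,.27,.45,.19,.33,.008,.5),ortho('top',p,.27,.45,-.32,-.18,.008,.5)]);cv2.imwrite('pics/o2.png',cv2.resize(b,None,fx=1.4,fy=1.4))
E
```

```text
bench z 0.0007322978654012435 [0.40670689 0.10429617 0.00194399] [ 4.02846606e-01 -1.53235116e-01 -3.87782652e-04] [0.81731635 0.01458853 0.00181255]
c1 [0.6298 0.0435 0.0311]
c1i [0.6611 0.0433 0.0318]
c1e [0.6709 0.0812 0.0295]
c1e2 [0.669  0.002  0.0336]
c2 [ 0.6454 -0.1024  0.0324]
c2e [ 0.6818 -0.0673  0.0298]
c2e2 [ 0.6876 -0.1436  0.032 ]
orange fin [0.4808 0.2497 0.0576]
blue [ 0.4777 -0.2651  0.0501]
sml leaf [0.5294 0.2329 0.0095]
lg leaf [ 0.4524 -0.261   0.008 ]
bottle [0.6689 0.247  0.1079]
cap [0.6719 0.2574 0.1316]
vial [ 0.6685 -0.2481  0.0609]
drv [ 4.259e-01 -1.000e-04  2.460e-02]
drvtip [ 0.3228 -0.0105  0.0147]
armr [0.7172 0.0438 0.0512]
armr [0.7567 0.0515 0.0642]
or 149 149 [0.48260615 0.25433645 0.05572543] [0.46626843 0.24906585 0.04823065] [0.49908196 0.26057409 0.0599544 ]
bl 132 132 [ 0.47883537 -0.26810002  0.06327305] [ 0.43559551 -0.27555467  0.05227812] [0.49539064 0.00786596 0.9333465 ]
```

Run:
```python
from h import *
p=cv2.imread('pics/top0.png')
a=ortho('top',p,.60,.72,-.17,.11,.030,.4)
b=np.hstack([ortho('top',p,.42,.56,.18,.32,.008,.4),ortho('top',p,.42,.56,-.34,-.20,.008,.4)])
cv2.imwrite('pics/o1.png',np.vstack([a,b]))
```

```text
(no output)
```

View pics/o1.png

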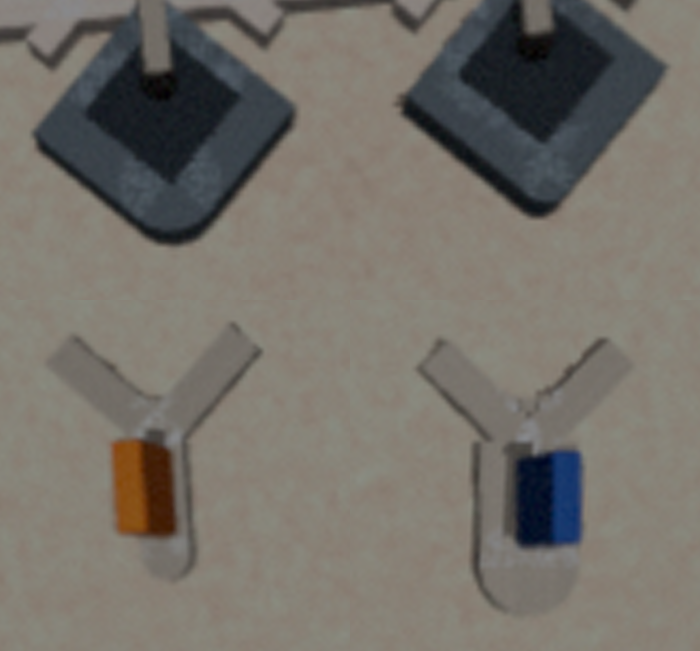

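```bash
cat >> h.py <<'E'
from scipy.optimize import minimize
def grad(p):
    g=cv2.GaussianBlur(p.astype(np.float32),(0,0),.8)
    gx=cv2.Sobel(g,cv2.CV_32F,1,0);gy=cv2.Sobel(g,cv2.CV_32F,0,1)
    m=np.sqrt((gx**2+gy**2).sum(2));return np.minimum(m,150)
def seg(a,b,z,n=60):
    t=np.linspace(0,1,n)[:,None];q=np.array(a)+t*(np.array(b)-np.array(a));return np.c_[q,np.full(n,z)]
def cover(r,top=True,bot=True):
    """local frame: origin sharp corner, x inward bisector"""
    c=np.sqrt(.5);u=np.array([c,c]);v=np.array([c,-c]);L=.075;o=[]
    th=np.radians(np.linspace(135,225,25));arc=np.c_[r*np.sqrt(2)+r*np.cos(th),r*np.sin(th)]
    for z in([.03] if top else[])+([0.] if bot else[]):
        for e in(u,v):o.append(seg(e*.022,e*.070,z))
        o.append(np.c_[arc,np.full(25,z)])
        if z>0:o+= [seg(u*L+v*.005,u*L+v*.03,z,30),seg(v*L+u*.005,v*L+u*.03,z,30)]
    return np.vstack(o)
def leaf(w,fin=True):
    """local frame: origin notch, x out of mouth"""
    c=np.sqrt(.5);o=[]
    for s in(1,-1):
        u=np.array([c,s*c]);n=np.array([-c,s*c])
        o+=[seg(u*.020,u*.036,.008),seg(u*.010+n*.016,u*.036+n*.016,.008)]
        o.append(seg([-.070,s*w],[-.045,s*w],.008,30))
    th=np.radians(np.linspace(120,240,30));e=-.034-(.045 if w>.015 else .035)+w
    o.append(np.c_[e+w*np.cos(th),w*np.sin(th),np.full(30,.008)])
    if fin:
        for s in(1,-1):o+=[seg([-.052,s*.006],[-.016,s*.006],.056,80)]
        for x in(-.052,-.016):o.append(seg([x,-.006],[x,.006],.056,25))
    return np.vstack(o)
def fit(n,G,M,x0,span=(.006,.006,.08)):
    def cost(q):
        c,s=np.cos(q[2]),np.sin(q[2]);P=np.c_[q[0]+c*M[:,0]-s*M[:,1],q[1]+s*M[:,0]+c*M[:,1],M[:,2]]
        m=proj(n,P).astype(np.float32)
        return -cv2.remap(G,m[:,0],m[:,1],cv2.INTER_LINEAR).mean()
    best=min((np.array(x0)+np.array([i,j,k])*span for i in np.linspace(-1,1,9) for j in np.linspace(-1,1,9) for k in np.linspace(-1,1,9)),key=cost)
    r=minimize(cost,best,method='Nelder-Mead',options=dict(initial_simplex=best+np.array([[0,0,0],[.001,0,0],[0,.001,0],[0,0,.015]]),xatol=1e-5,fatol=1e-4))
    return np.r_[r.x,-r.fun].round(4)
E
python3 - <<'E'
from h import *
for n in('top','scene'):
    G=grad(cv2.imread(f'pics/{n}0.png'))
    for nm,x0 in(('e1',(.624,.042,0)),('e2',(.636,-.106,0))):
        for r in(.01,.02):
            print(n,nm,r,fit(n,G,cover(r,True,n=='top'),x0),*([fit(n,G,cover(r,True,False),x0)] if n=='top' else[]))
    for nm,w,x0 in(('small',.01,(.516,.249,0)),('large',.02,(.514,-.262,0))):print(n,nm,fit(n,G,leaf(w),x0),fit(n,G,leaf(w,False),x0))
E
```

```text
top e1 0.01 [6.21200e-01 3.93000e-02 1.01600e-01 1.36207e+02] [6.186000e-01 3.790000e-02 7.570000e-02 1.356803e+02]Traceback (most recent call last):
  File "<stdin>", line 6, in <module>
  File "h.py", line 58, in fit
    best=min((np.array(x0)+np.array([i,j,k])*span for i in np.linspace(-1,1,9) for j in np.linspace(-1,1,9) for k in np.linspace(-1,1,9)),key=cost)
  File "h.py", line 56, in cost
    m=proj(n,P).astype(np.float32)
      ~~~~^^^^^
  File "h.py", line 5, in proj
    c=eyes.camera_info(n);R=Ro.from_euler('xyz',c['attitude']).as_matrix()
ValueError: time passes only in moves, steps and waits
```

```bash
sed -i 's/c=eyes.camera_info(n)/c=INFO[n]/; s/^def proj/INFO={k:eyes.camera_info(k) for k in("top","scene")}\ndef proj/; s/np.minimum(m,150)/np.minimum(m,500)/' h.py
cat > f0.py <<'E'
from h import *
for n in('top','scene'):
    G=grad(cv2.imread(f'pics/{n}0.png'))
    for nm,x0 in(('e1',(.624,.042,0)),('e2',(.636,-.106,0))):
        for r in(.01,.02):
            print(n,nm,r,fit(n,G,cover(r,True,n=='top'),x0),*([fit(n,G,cover(r,True,False),x0)] if n=='top' else[]))
    for nm,w,x0 in(('small',.01,(.516,.249,0)),('large',.02,(.514,-.262,0))):print(n,nm,fit(n,G,leaf(w),x0),fit(n,G,leaf(w,False),x0))
E
python3 f0.py
```

```text
top e1 0.01 [6.199000e-01 3.940000e-02 1.017000e-01 2.449984e+02] [6.177000e-01 3.770000e-02 6.640000e-02 2.503351e+02]
top e1 0.02 [6.202000e-01 3.920000e-02 1.050000e-01 2.633975e+02] [6.174000e-01 3.610000e-02 9.020000e-02 2.231768e+02]
top e2 0.01 [ 6.350000e-01 -1.103000e-01  9.570000e-02  2.929934e+02] [ 6.291000e-01 -1.057000e-01  9.090000e-02  3.115966e+02]
top e2 0.02 [ 6.346000e-01 -1.102000e-01  9.320000e-02  2.824717e+02] [ 6.287000e-01 -1.055000e-01  8.680000e-02  2.908998e+02]
top small [5.165000e-01 2.560000e-01 4.870000e-02 1.583641e+02] [5.168e-01 2.550e-01 7.260e-02 1.114e+02]
top large [ 5.129000e-01 -2.692000e-01  5.500000e-02  1.744755e+02] [ 5.130000e-01 -2.678000e-01  1.630000e-02  1.141935e+02]
scene e1 0.01 [6.227000e-01 3.760000e-02 1.022000e-01 2.144078e+02]
scene e1 0.02 [6.222000e-01 3.770000e-02 1.007000e-01 2.266138e+02]
scene e2 0.01 [ 6.387000e-01 -1.135000e-01  1.275000e-01  2.097628e+02]
scene e2 0.02 [ 6.382000e-01 -1.137000e-01  1.291000e-01  2.015995e+02]
scene small [5.217000e-01 2.532000e-01 7.900000e-03 1.626776e+02] [ 5.216000e-01  2.548000e-01 -2.150000e-02  1.366792e+02]
scene large [ 5.215000e-01 -2.700000e-01  2.390000e-02  1.663318e+02] [ 5.225000e-01 -2.687000e-01  9.300000e-03  1.276733e+02]
```

```bash
cat >> h.py <<'E'
def go(x,y,z,yaw):
    s=robot.observe();R=Ro.from_euler('xyz',s['tool_rot']);T=Ro.from_euler('xyz',[np.pi,0,yaw])
    print('shift cm',(R.inv().apply(np.array([x,y,z])-s['tool_pos'])*100).round(2),'turn',np.degrees((R.inv()*T).as_rotvec()).round(2))
E
python3 - <<'E'
from h import *
go(.45,.1,.2,np.pi+.03);go(.479,-.269,.2,np.pi+.03)
E
```

```text
shift cm [-36.52 -24.33   2.64] turn [ -0.07  -0.03 -26.8 ]
shift cm [-54.79 -56.52   2.68] turn [ -0.07  -0.03 -26.8 ]
```

```bash
python3 -m handwheel '[-36.5,-24.3,2.6,0,0,-26.8,-1, -36.5,-24.3,2.6,0,0,-26.8,-1, -36.5,-24.3,2.6,0,0,-26.8,-1, -36.5,-24.3,2.6,0,0,-26.8,-1, -36.5,-24.3,2.6,0,0,-26.8,-1, -36.5,-24.3,2.6,0,0,-26.8,-1, -36.5,-24.3,2.6,0,0,-26.8,-1, -36.5,-24.3,2.6,0,0,-26.8,-1, -36.5,-24.3,2.6,0,0,-26.8,-1, -54.8,-56.5,2.6,0,0,-26.8,-1, -54.8,-56.5,2.6,0,0,-26.8,-1, -54.8,-56.5,2.6,0,0,-26.8,-1]'
python3 -c "
from h import *
go(.479,-.269,.2,np.pi+.03)"
```

```text
time: 1.1
tool_pos: [0.4272, 0.0466, 0.204]
tool_rot: [3.141, -0.001, -3.112]
contact_force: [1.6, 0.1, -0.2]
opening: 0.092
shift cm [ -4.23 -31.7    0.39] turn [ 0.01 -0.04  0.  ]
```

```bash
python3 -m handwheel '[-4.2,-31.7,0.4,0,0,0,-1, -4.2,-31.7,0.4,0,0,0,-1, -4.2,-31.7,0.4,0,0,0,-1, -4.2,-31.7,0.4,0,0,0,-1, -4.2,-31.7,0.4,0,0,0,-1, -4.2,-31.7,0.4,0,0,0,-1, -4.2,-31.7,0.4,0,0,0,-1, -4.2,-31.7,0.4,0,0,0,-1, -4.2,-31.7,0.4,0,0,0,-1, -4.2,-31.7,8,0,0,0,-1, -4.2,-31.7,10,0,0,0,-1, -4.2,-31.7,10,0,0,0,-1]'
python3 -c "
from h import *
go(.479,-.269,.015,np.pi+.03);p,d=eyes.read_camera('top');cv2.imwrite('pics/t1.png',p[180:420,380:620].repeat(2,0).repeat(2,1))"
```

```text
time: 2.1
tool_pos: [0.4758, -0.2646, 0.0988]
tool_rot: [3.136, -0.007, -3.112]
contact_force: [-1.6, 0.5, -0.2]
opening: 0.0918
shift cm [-0.36 -0.5   8.37] turn [ 0.35 -0.41 -0.02]
```

View pics/t1.png

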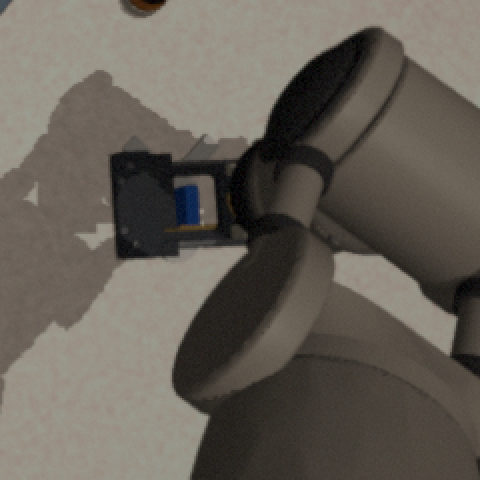

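```bash
python3 -m handwheel '[-0.3,-0.4,4,0,0,0,-1, -0.3,-0.4,7,0,0,0,-1, -0.3,-0.4,8.3,0,0,0,-1, -0.3,-0.4,8.3,0,0,0,-1, -0.3,-0.4,8.3,0,0,0,1, -0.3,-0.4,8.3,0,0,0,1, -0.3,-0.4,8.3,0,0,0,1, -0.3,-0.4,8.3,0,0,0,1, -0.3,-0.4,8.3,0,0,0,1, -0.3,-0.4,8.3,0,0,0,1, -0.3,-0.4,8.3,0,0,0,1, -0.3,-0.4,8.3,0,0,0,1]' 15
```

```text
time: 3.15
tool_pos: [0.482, -0.271, 0.0214]
tool_rot: [-3.142, 0.0, -3.112]
contact_force: [1.0, -0.4, -0.5]
opening: 0.0427
```

```bash
python3 -m handwheel '[0,0,0.5,0,0,0,1, 0,0,0.5,0,0,0,1, 0,0,0.5,0,0,0,1, 0,0,0.5,0,0,0,1, 0,0,0.5,0,0,0,1, 0,0,0.5,0,0,0,1, 0,0,0.5,0,0,0,1, 0,0,0.5,0,0,0,1, 0,0,0.5,0,0,0,1]' 15
python3 -c "
from h import *
s=robot.observe();print(s['contact_force'],s['torque'],s['opening'],s['tool_pos'])
"
```

```text
time: 3.9
tool_pos: [0.4818, -0.2709, 0.0161]
tool_rot: [3.141, -0.0, -3.112]
contact_force: [-0.7, -0.2, -2.8]
opening: 0.0121
[-0.71329852 -0.22679    -2.77925128] [ 0.028542   -0.01265022 -0.00369808] 0.012096536329328288 [ 0.48184111 -0.27085215  0.01613278]
```

```bash
python3 -c "
from h import *
go(.482,-.271,.10,np.pi+.03);go(.54,-.1,.10,np.pi+.1);go(.565,.034,.10,np.pi+.1)"
```

```text
shift cm [-0.01 -0.01 -8.39] turn [ 0.02 -0.01 -0.  ]
shift cm [-6.32 16.91 -8.38] turn [ 0.02 -0.01 -4.01]
shift cm [-9.22 30.23 -8.38] turn [ 0.02 -0.01 -4.01]
```

```bash
python3 -m handwheel '[0,0,-4,0,0,0,1, 0,0,-8.4,0,0,0,1, -2,5,-8.4,0,0,-1,1, -3.5,9,-8.4,0,0,-2,1, -5,13,-8.4,0,0,-3,1, -6.3,17,-8.4,0,0,-4,1, -7.2,21,-8.4,0,0,-4,1, -8,25,-8.4,0,0,-4,1, -8.8,28,-8.4,0,0,-4,1, -9.2,30.2,-8.4,0,0,-4,1, -9.2,30.2,-8.4,0,0,-4,1, -9.2,30.2,-8.4,0,0,-4,1]' 15
python3 - <<'E'
from h import *
for n in('top','scene'):
    p,d=eyes.read_camera(n);cv2.imwrite(f'pics/{n}2.png',p)
a=cv2.imread('pics/top2.png')[150:330,200:440].repeat(2,0).repeat(2,1)
b=cv2.imread('pics/scene2.png')[150:350,200:400].repeat(2,0).repeat(2,1)[:360,:320]
cv2.imwrite('pics/v2.png',np.hstack([a,b]))
s=robot.observe();print(s['contact_force'],s['torque'],s['tool_pos'],s['tool_rot'])
E
```

```text
time: 4.9
tool_pos: [0.5646, 0.0351, 0.1001]
tool_rot: [-3.142, -0.001, -3.039]
contact_force: [0.3, -0.5, -1.9]
opening: 0.0119
[ 0.25268486 -1.13934442 -1.5401017 ] [ 0.04465649 -0.02767177 -0.00395674] [0.56460817 0.03301463 0.10013026] [-3.14134746e+00 -5.02966689e-04 -3.04191155e+00]
```

View pics/v2.png

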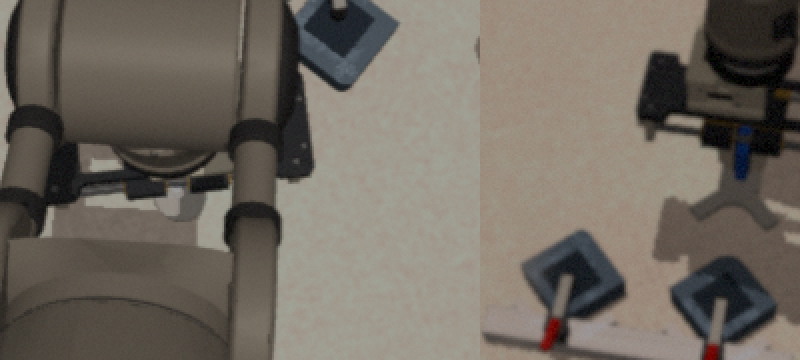

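```bash
python3 -m handwheel '[0,0,3,0,0,0,1, 0,0,6,0,0,0,1, 0,0,7.5,0,0,0,1, 0,0,8,0,0,0,1, 0,0,8.3,0,0,0,1, 0,0,8.35,0,0,0,1, 0,0,8.35,0,0,0,1, 0,0,8.35,0,0,0,1]' 15
cat > look.py <<'E'
from h import *
import sys
# usage: look.py tag
t=sys.argv[1]
s=robot.observe();print('F',s['contact_force'].round(2),'T',s['torque'].round(3),s['tool_pos'].round(4),s['tool_rot'].round(4),s['opening'])
for n in('scene',):
    p,d=eyes.read_camera(n);cv2.imwrite(f'pics/{n}_{t}.png',p)
E
python3 look.py 3
python3 - <<'E'
from h import *
p=cv2.imread('pics/scene_3.png');G=grad(p)
def M(w):
    c=np.sqrt(.5);o=[]
    for s in(1,-1):
        u=np.array([c,s*c]);n=np.array([-c,s*c])
        o+=[seg(u*.020,u*.040,.008),seg(u*.012+n*.016,u*.036+n*.016,.008)]
    return np.vstack(o)
print(fit('scene',G,M(.02),(.596,.036,.1)),fit('scene',G,cover(.02,True,False),(.622,.038,.1)))
q=ortho('scene',p,.54,.70,-.06,.12,.008,.4);cv2.imwrite('pics/v3.png',q)
E
```

```text
time: 5.67
tool_pos: [0.5658, 0.0333, 0.0181]
tool_rot: [-3.141, 0.002, -3.042]
contact_force: [-0.3, -0.3, -2.1]
opening: 0.0115
F [-0.26 -0.25 -2.1 ] T [0.091 0.035 0.011] [0.5658 0.0333 0.0181] [-3.1412e+00  2.4000e-03 -3.0423e+00] 0.011507625470526856
[ 6.0820e-01  5.4300e-02 -2.7450e-01  8.2844e+01] [6.274000e-01 3.210000e-02 1.276000e-01 1.575869e+02]
```

View pics/v3.png

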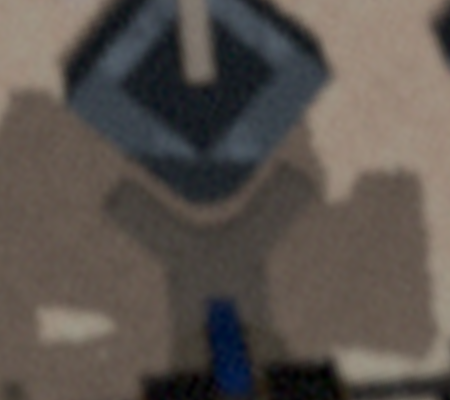

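```bash
python3 -m handwheel '[0,0,0.1,0,0,0,1, 0,0,0.1,0,0,0,1, -0.4,0,0.1,0,0,0,1, -0.8,0,0.1,0,0,0,1, -1.0,0,0.1,0,0,0,1, -1.0,0,0.1,0,0,0,1, -1.0,0,0.1,0,0,0,1]' 8
python3 -m handwheel '[0,0,0,0,0,0,1, 0,0,0,0,0,0,1, 0,0,0,0,0,0,1]' 8
python3 -c "
from h import *
s=robot.observe();print(s['contact_force'],s['torque'])"
```

```text
time: 6.3
tool_pos: [0.5757, 0.0347, 0.0161]
tool_rot: [-3.141, 0.002, -3.042]
contact_force: [1.5, -0.5, 1.4]
opening: 0.012
time: 6.55
tool_pos: [0.5756, 0.0347, 0.0161]
tool_rot: [-3.142, 0.002, -3.042]
contact_force: [2.5, 0.5, 2.7]
opening: 0.0118
[2.49310321 0.52111461 2.6804959 ] [ 0.11060838 -0.25254426 -0.0847111 ]
```

```bash
python3 -m handwheel '[-0.3,0,-0.03,0,0,0,1, -0.6,0,-0.03,0,0,0,1, -0.8,0,-0.03,0,0,0,1, -0.8,0,-0.03,0,0,0,1, -0.8,0,-0.03,0,0,0,1]' 8
python3 look.py 4
python3 -m handwheel '[-0.1,0,0,0,0,0,1, -0.1,0,0,0,0,0,1, -0.1,0,0,0,0,0,1]' 8
python3 look.py 5
```

```text
time: 6.97
tool_pos: [0.5827, 0.0355, 0.0161]
tool_rot: [3.141, -0.0, -3.042]
contact_force: [-2.2, 0.8, 4.1]
opening: 0.0118
F [-2.15  0.82  4.13] T [-0.052  0.527 -0.012] [0.5827 0.0355 0.0161] [ 3.1415e+00 -5.0000e-04 -3.0418e+00] 0.011799497587943393
time: 7.27
tool_pos: [0.5835, 0.0355, 0.0161]
tool_rot: [3.141, -0.001, -3.042]
contact_force: [-2.4, -0.0, 5.1]
opening: 0.012
F [-2.39 -0.01  5.07] T [-0.019  0.552  0.017] [0.5835 0.0355 0.0161] [ 3.1414e+00 -7.0000e-04 -3.0418e+00] 0.01200860187712066
```

```bash
for i in 1; do python3 -m handwheel '[-0.1,0,-0.04,0,0,0,1, -0.1,0,-0.04,0,0,0,1, -0.1,0,-0.04,0,0,0,1]' 8
python3 look.py 4
python3 -m handwheel '[-0.1,0,0,0,0,0,1, -0.1,0,0,0,0,0,1, -0.1,0,0,0,0,0,1]' 8
python3 look.py 5; done
```

```text
time: 7.57
tool_pos: [0.5851, 0.0357, 0.0161]
tool_rot: [3.141, 0.0, -3.042]
contact_force: [-0.3, 0.6, -1.8]
opening: 0.0123
F [-0.32  0.55 -1.79] T [ 0.067  0.015 -0.042] [0.5851 0.0357 0.0161] [ 3.1415e+00  4.0000e-04 -3.0420e+00] 0.012294889774214585
time: 7.87
tool_pos: [0.5858, 0.0358, 0.0163]
tool_rot: [3.141, -0.0, -3.042]
contact_force: [0.4, 0.6, -1.8]
opening: 0.0121
F [ 0.44  0.62 -1.78] T [-0.018  0.015  0.007] [0.5858 0.0358 0.0163] [ 3.1415e+00 -1.0000e-04 -3.0419e+00] 0.012103607550326754
```

```bash
python3 -m handwheel '[-0.1,0,0,0,0,0,1, -0.1,0,0,0,0,0,1, -0.1,0,0,0,0,0,1]' 8
python3 look.py 4
python3 -m handwheel '[-0.1,0,0,0,0,0,1, -0.1,0,0,0,0,0,1, -0.1,0,0,0,0,0,1]' 8
python3 look.py 5
python3 -m handwheel '[-0.07,0,0,0,0,0,1, -0.07,0,0,0,0,0,1, -0.07,0,0,0,0,0,1]' 8
python3 look.py 6
```

```text
time: 8.17
tool_pos: [0.5868, 0.0359, 0.0165]
tool_rot: [3.142, 0.0, -3.042]
contact_force: [0.3, -0.4, -1.6]
opening: 0.012
F [ 0.32 -0.36 -1.57] T [0.104 0.035 0.037] [0.5868 0.0359 0.0165] [ 3.1415e+00  2.0000e-04 -3.0418e+00] 0.011950966014980744
time: 8.47
tool_pos: [0.5878, 0.036, 0.0165]
tool_rot: [3.142, 0.0, -3.042]
contact_force: [0.2, 0.3, -2.4]
opening: 0.0122
F [ 0.18  0.25 -2.42] T [ 0.038 -0.03  -0.026] [0.5878 0.036  0.0165] [ 3.1415e+00  1.0000e-04 -3.0418e+00] 0.012208590480100668
time: 8.77
tool_pos: [0.5883, 0.0361, 0.0165]
tool_rot: [3.141, -0.0, -3.042]
contact_force: [-0.7, -0.1, -2.1]
opening: 0.0122
F [-0.67 -0.11 -2.11] T [0.142 0.152 0.06 ] [0.5883 0.0361 0.0165] [ 3.1414e+00 -3.0000e-04 -3.0418e+00] 0.01217104178152423
```

```bash
python3 -m handwheel '[-0.07,0,0.02,0,0,0,1, -0.07,0,0.02,0,0,0,1, -0.07,0,0.02,0,0,0,1]' 8
python3 look.py 4
python3 -m handwheel '[-0.07,0,0,0,0,0,1, -0.07,0,0,0,0,0,1, -0.07,0,0,0,0,0,1]' 8
python3 look.py 5
```

```text
time: 9.07
tool_pos: [0.5886, 0.0362, 0.0161]
tool_rot: [3.141, -0.001, -3.042]
contact_force: [-3.0, 0.9, -0.7]
opening: 0.0118
F [-2.98  0.93 -0.67] T [0.243 0.516 0.151] [0.5886 0.0362 0.0161] [ 3.1413e+00 -1.2000e-03 -3.0416e+00] 0.011832666163433396
time: 9.37
tool_pos: [0.5887, 0.0362, 0.0162]
tool_rot: [3.141, -0.003, -3.042]
contact_force: [-5.9, 0.5, 1.8]
opening: 0.0117
F [-5.92  0.52  1.82] T [0.17  0.948 0.115] [0.5887 0.0362 0.0162] [ 3.1412e+00 -2.6000e-03 -3.0416e+00] 0.011702515323921425
```

```bash
python3 -m handwheel '[0,0,0,0,0,-0.5,1, 0,0,0,0,0,-0.5,1, 0,0,0,0,0,-0.5,1]' 8
python3 look.py 4
python3 -m handwheel '[0,0,0,0,0,-0.5,1, 0,0,0,0,0,-0.5,1, 0,0,0,0,0,-0.5,1]' 8
python3 look.py 5
```

```text
time: 9.67
tool_pos: [0.5887, 0.0362, 0.0161]
tool_rot: [3.141, -0.003, -3.033]
contact_force: [-5.3, -0.8, 1.6]
opening: 0.0119
F [-5.33 -0.82  1.59] T [ 0.09   0.963 -0.141] [0.5887 0.0362 0.0161] [ 3.1411e+00 -2.6000e-03 -3.0334e+00] 0.011934085771846967
time: 9.97
tool_pos: [0.5887, 0.0361, 0.0162]
tool_rot: [3.141, -0.002, -3.025]
contact_force: [-5.8, -0.0, 1.3]
opening: 0.0118
F [-5.76 -0.01  1.29] T [ 0.033  0.898 -0.129] [0.5887 0.0361 0.0162] [ 3.1412e+00 -2.4000e-03 -3.0248e+00] 0.011803403923450069
```

```bash
python3 -m handwheel '[0,0,0,0,0,0.7,1, 0,0,0,0,0,0.7,1, 0,0,0,0,0,0.7,1, 0,0,0,0,0,0.7,1]' 8
python3 look.py 4
python3 -m handwheel '[-0.03,0,0,0,0,0,1, -0.03,0,0,0,0,0,1, -0.03,0,0,0,0,0,1]' 8
python3 look.py 7
python3 - <<'E'
import cv2
cv2.imwrite('pics/v7.png',cv2.resize(cv2.imread('pics/scene_7.png')[180:350,230:400],None,fx=3.5,fy=3.5,interpolation=cv2.INTER_CUBIC))
E
```

```text
time: 10.35
tool_pos: [0.5888, 0.0361, 0.0162]
tool_rot: [3.141, -0.002, -3.037]
contact_force: [-5.3, 0.4, 2.4]
opening: 0.0123
F [-5.32  0.42  2.36] T [ 0.022  0.937 -0.04 ] [0.5888 0.0361 0.0162] [ 3.1413e+00 -2.4000e-03 -3.0367e+00] 0.012338279667930866
time: 10.65
tool_pos: [0.5888, 0.0362, 0.0162]
tool_rot: [3.141, -0.003, -3.037]
contact_force: [-7.1, -0.8, 2.8]
opening: 0.0118
F [-7.05 -0.82  2.83] T [0.012 1.078 0.037] [0.5888 0.0362 0.0162] [ 3.1413e+00 -3.0000e-03 -3.0366e+00] 0.01177061211953017
```

View pics/v7.png

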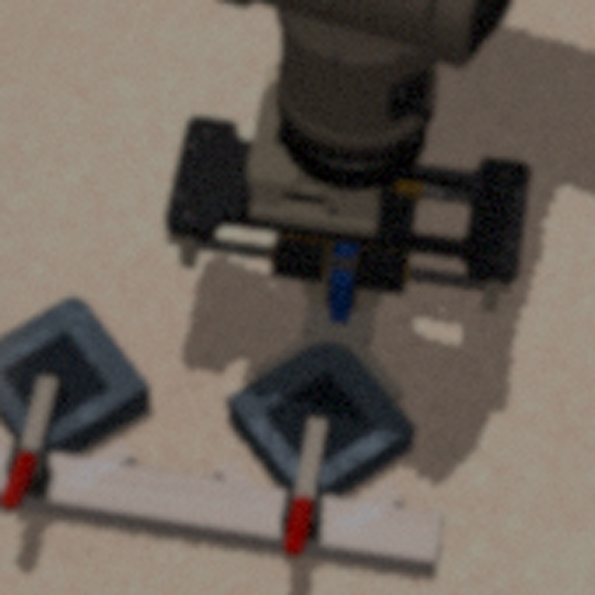

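```bash
python3 -m handwheel '[0,0,0,0,0,0,0.1, 0,0,0,0,0,0,0.1, 0,0,0,0,0,0,0.1, 0,0,0,0,0,0,0.1, 0,0,0,0,0,0,0.1, 0,0,0,0,0,0,0.1, 0,0,-2,0,0,0,0.1, 0,0,-6,0,0,0,0, 0,0,-10,0,0,0,0, 0,0,-13,0,0,0,0, 0,0,-13,0,0,0,0, 0,0,-13,0,0,0,0]' 8
python3 -c "
from h import *
go(.44,.10,.146,np.pi+.1);go(.482,.254,.146,np.pi+.05);go(.482,.254,.08,np.pi+.05)
s=robot.observe();print(s['contact_force'],s['torque'])"
```

```text
time: 11.7
tool_pos: [0.5913, 0.0361, 0.1484]
tool_rot: [-3.141, 0.005, -3.037]
contact_force: [0.2, 1.1, 0.1]
opening: 0.0456
shift cm [14.38  7.94  0.17] turn [-0.04  0.27  0.29]
shift cm [ 8.59 22.81  0.18] turn [-0.04  0.28  3.16]
shift cm [ 8.62 22.82  6.78] turn [-0.04  0.28  3.16]
[0.19157111 1.09192613 0.13548463] [0.07188566 0.00057004 0.00497834]
```

```bash
python3 -m handwheel '[2,5.5,0.2,0,0,0.8,-1, 4,11,0.2,0,0.3,1.6,-1, 6,16,0.2,0,0.3,2.4,-1, 8,20,0.2,0,0.3,3.2,-1, 8.6,22.8,0.2,0,0.3,3.2,-1, 8.6,22.8,0.2,0,0.3,3.2,-1, 8.6,22.8,4,0,0.3,3.2,-1, 8.6,22.8,4.5,0,0.3,3.2,-1, 8.6,22.8,4.5,0,0.3,3.2,-1, 8.6,22.8,4.5,0,0.3,3.2,-1]' 15
python3 - <<'E'
from h import *
for n in('top','scene'):
    p,d=eyes.read_camera(n);cv2.imwrite(f'pics/{n}8.png',p);G=grad(p)
    print(n,'leafL',fit(n,G,leaf(.02),(.620,.039,.1)),'e1',fit(n,G,cover(.02,True,False),(.62,.039,.1)))
go(.4825,.2543,.016,np.pi+.05)
p=cv2.imread('pics/top8.png')
cv2.imwrite('pics/v8.png',np.hstack([ortho('top',p,.52,.66,-.04,.10,.008,.35),cv2.resize(p[200:360,80:240],(400,400))]))
E
```

```text
time: 12.53
tool_pos: [0.4806, 0.253, 0.1007]
tool_rot: [-3.141, -0.008, -3.093]
contact_force: [0.1, 0.6, 0.8]
opening: 0.0919
top leafL [6.184000e-01 3.920000e-02 1.009000e-01 2.186879e+02] e1 [6.149000e-01 3.780000e-02 1.106000e-01 2.869122e+02]
scene leafL [6.223000e-01 4.320000e-02 2.306000e-01 1.882933e+02] e1 [6.220000e-01 3.730000e-02 1.054000e-01 1.989968e+02]
shift cm [-0.11  0.12  8.61] turn [ 0.01 -0.24 -0.15]Traceback (most recent call last):
  File "<stdin>", line 7, in <module>
    return _nx.concatenate(arrs, 1, dtype=dtype, casting=casting)
           ~~~~~~~~~~~~~~~^^^^^^^^^^^^^^^^^^^^^^^^^^^^^^^^^^^^^^^
ValueError: all the input array dimensions except for the concatenation axis must match exactly, but along dimension 0, the array at index 0 has size 401 and the array at index 1 has size 400
```

Run:
```python
from h import *
p=cv2.imread('pics/top8.png')
cv2.imwrite('pics/v8.png',np.hstack([ortho('top',p,.52,.66,-.04,.10,.008,.35)[:400],cv2.resize(p[200:360,80:240],(400,400))]))
```

```text
(no output)
```

View pics/v8.png

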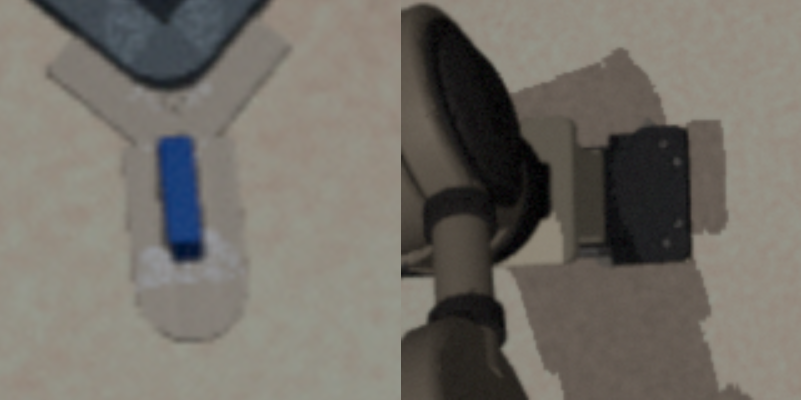

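```bash
python3 -m handwheel '[-0.1,0.1,4,0,0,0,-1, -0.1,0.1,7,0,0,0,-1, -0.1,0.1,8.3,0,0,0,-1, -0.1,0.1,8.3,0,0,0,0.3, -0.1,0.1,8.3,0,0,0,0.5, -0.1,0.1,8.3,0,0,0,0.6, -0.1,0.1,8.3,0,0,0,1, -0.1,0.1,8.3,0,0,0,1, -0.1,0.1,8.3,0,0,0,1, -0.1,0.1,8.3,0,0,0,1, -0.1,0.1,8.3,0,0,0,1, -0.1,0.1,8.3,0,0,0,1]' 15
python3 -m handwheel '[0,0,0,0,0,0,1, 0,0,0,0,0,0,1, 0,0,0,0,0,0,1, 0,0,0,0,0,0,1, 0,0,0,0,0,0,1, 0,0,0,0,0,0,1]' 15
python3 -c "
from h import *
go(.484,.254,.146,np.pi+.05);go(.47,.10,.146,np.pi+.1);go(.57,-.117,.146,np.pi+.104)
s=robot.observe();print(s['contact_force'],s['torque'])"
```

```text
time: 13.63
tool_pos: [0.4813, 0.255, 0.0185]
tool_rot: [-3.142, -0.005, -3.092]
contact_force: [0.1, 0.0, -0.5]
opening: 0.0366
time: 14.13
tool_pos: [0.4812, 0.255, 0.0182]
tool_rot: [-3.141, -0.005, -3.092]
contact_force: [0.9, 0.5, -0.3]
opening: 0.0117
shift cm [ -0.21  -0.11 -12.78] turn [-0.01 -0.3  -0.05]
shift cm [  1.95 -15.42 -12.77] turn [ 0.   -0.31 -2.91]
shift cm [ -6.97 -37.59 -12.81] turn [ 0.   -0.31 -3.14]
[ 0.88866455  0.45491418 -0.32484331] [ 0.10639465 -0.02210931  0.00817048]
```

```bash
python3 -m handwheel '[0,0,-4,0,0,0,1, 0,0,-8,0,0,0,1, 0,0,-12,0,0,0,1, 0.5,-4,-12.8,0,0,-1,1, 0.5,-8,-12.8,0,0,-2,1, 0,-12,-12.8,0,0,-3,1, -1,-16,-12.8,0,0,-3.15,1, -2,-20,-12.8,0,0,-3.15,1, -3,-24,-12.8,0,0,-3.15,1, -4,-28,-12.8,0,0,-3.15,1, -5.5,-31.5,-12.8,0,0,-3.15,1, -7,-35,-12.8,0,0,-3.15,1]' 15
python3 -c "
from h import *
go(.5756,-.1161,.146,np.pi+.1045);go(.5756,-.1161,.0195,np.pi+.1045)"
```

```text
time: 15.13
tool_pos: [0.569, -0.0933, 0.1458]
tool_rot: [3.141, -0.006, -3.038]
contact_force: [0.7, 0.5, -0.6]
opening: 0.0116
shift cm [-0.42 -2.33 -0.02] turn [ 0.03 -0.33 -0.07]
shift cm [-0.5  -2.34 12.63] turn [ 0.03 -0.33 -0.07]
```

```bash
python3 -m handwheel '[-0.5,-2.3,0,0,0,0,1, -0.5,-2.3,4,0,0,0,1, -0.5,-2.3,8,0,0,0,1, -0.5,-2.3,10.5,0,0,0,1, -0.5,-2.3,11.8,0,0,0,1, -0.5,-2.3,12.4,0,0,0,1, -0.5,-2.3,12.6,0,0,0,1, -0.5,-2.3,12.6,0,0,0,1, -0.5,-2.3,12.6,0,0,0,1, -0.5,-2.3,12.6,0,0,0,1]' 15
python3 look.py 9
python3 -c "
from h import *
go(.590,-.1146,.0183,np.pi+.1045)"
```

```text
time: 15.97
tool_pos: [0.5766, -0.1138, 0.0213]
tool_rot: [-3.141, -0.003, -3.037]
contact_force: [-0.1, -0.6, -1.3]
opening: 0.0122
F [-0.15 -0.59 -1.35] T [0.02  0.097 0.002] [ 0.5766 -0.1138  0.0213] [-3.1408e+00 -2.9000e-03 -3.0373e+00] 0.01215321185156609
shift cm [-1.33 -0.23  0.29] turn [-0.05 -0.17 -0.01]
```

```bash
python3 -m handwheel '[-0.3,-0.22,0.1,0,0,0,1, -0.7,-0.22,0.2,0,0,0,1, -1.1,-0.22,0.27,0,0,0,1, -1.3,-0.22,0.27,0,0,0,1, -1.3,-0.22,0.27,0,0,0,1, -1.3,-0.22,0.27,0,0,0,1]' 8
python3 look.py 9
python3 -c "
from h import *
go(.597,-.1139,.0183,np.pi+.1045)"
```

```text
time: 16.52
tool_pos: [0.5897, -0.1146, 0.0179]
tool_rot: [-3.141, -0.004, -3.037]
contact_force: [-0.4, -0.3, 5.5]
opening: 0.0121
F [-0.38 -0.34  5.48] T [-0.013  0.321 -0.025] [ 0.5897 -0.1146  0.0179] [-3.1411 -0.0037 -3.0373] 0.012070118985127797
shift cm [-0.74 -0.01 -0.05] turn [-0.03 -0.2  -0.02]
```

```bash
python3 -m handwheel '[-0.2,0,-0.05,0,0,0,1, -0.4,0,-0.05,0,0,0,1, -0.6,0,-0.05,0,0,0,1, -0.6,0,-0.05,0,0,0,1, -0.6,0,-0.05,0,0,0,1]' 8
python3 look.py 9
python3 -m handwheel '[-0.1,0,0,0,0,0,1, -0.1,0,0,0,0,0,1, -0.1,0,0,0,0,0,1]' 8
python3 look.py 9
```

```text
time: 16.98
tool_pos: [0.5952, -0.1138, 0.0179]
tool_rot: [-3.142, -0.005, -3.037]
contact_force: [-1.3, 0.7, 4.3]
opening: 0.0122
F [-1.35  0.72  4.32] T [ 0.085  0.248 -0.05 ] [ 0.5952 -0.1138  0.0179] [-3.1416 -0.0045 -3.0374] 0.012224050078197723
time: 17.28
tool_pos: [0.5956, -0.1137, 0.0178]
tool_rot: [3.141, -0.006, -3.037]
contact_force: [-3.9, -0.0, 6.9]
opening: 0.0119
F [-3.87 -0.02  6.92] T [ 0.003  0.573 -0.006] [ 0.5956 -0.1137  0.0178] [ 3.1414 -0.0057 -3.0374] 0.011875862933146492
```

```bash
python3 -m handwheel '[-0.1,0,0,0,0,0,1, -0.1,0,0,0,0,0,1, -0.1,0,0,0,0,0,1]' 8
python3 look.py 9
python3 -m handwheel '[-0.1,0,0,0,0,0,1, -0.1,0,0,0,0,0,1, -0.1,0,0,0,0,0,1]' 8
python3 look.py 9
```

```text
time: 17.58
tool_pos: [0.5965, -0.1136, 0.0178]
tool_rot: [3.141, -0.006, -3.037]
contact_force: [-2.9, -0.7, 7.4]
opening: 0.0115
F [-2.92 -0.71  7.45] T [-0.077  0.552  0.04 ] [ 0.5965 -0.1136  0.0178] [ 3.1414 -0.0059 -3.0374] 0.011478308501643417
time: 17.88
tool_pos: [0.5975, -0.1135, 0.0178]
tool_rot: [3.141, -0.006, -3.037]
contact_force: [-3.8, -1.2, 6.8]
opening: 0.0119
F [-3.81 -1.15  6.77] T [-0.073  0.588  0.05 ] [ 0.5975 -0.1135  0.0178] [ 3.1414 -0.0058 -3.0374] 0.011908110465274797
```

```bash
python3 -m handwheel '[0,0,-0.05,0,0,0,1, -0.1,0,-0.05,0,0,0,1, -0.1,0,-0.05,0,0,0,1, -0.1,0,-0.05,0,0,0,1]' 8
python3 look.py 9
python3 -m handwheel '[-0.07,0,0,0,0,0,1, -0.07,0,0,0,0,0,1, -0.07,0,0,0,0,0,1]' 8
python3 look.py 9
python3 -m handwheel '[-0.07,0,0,0,0,0,1, -0.07,0,0,0,0,0,1, -0.07,0,0,0,0,0,1]' 8
python3 look.py 9
```

```text
time: 18.27
tool_pos: [0.5988, -0.1133, 0.0178]
tool_rot: [3.141, -0.005, -3.037]
contact_force: [-1.2, -0.3, 1.5]
opening: 0.0121
F [-1.17 -0.28  1.5 ] T [-0.011  0.206 -0.01 ] [ 0.5988 -0.1133  0.0178] [ 3.1412 -0.0053 -3.0375] 0.012068678475426583
time: 18.57
tool_pos: [0.5996, -0.1132, 0.0179]
tool_rot: [3.141, -0.005, -3.038]
contact_force: [-0.1, 0.1, -0.8]
opening: 0.0116
F [-0.07  0.14 -0.78] T [0.074 0.123 0.017] [ 0.5996 -0.1132  0.0179] [ 3.1412 -0.0052 -3.0375] 0.011645093933583522
time: 18.87
tool_pos: [0.5997, -0.1132, 0.0179]
tool_rot: [3.141, -0.006, -3.038]
contact_force: [-2.6, -0.2, -0.7]
opening: 0.0122
F [-2.56 -0.21 -0.7 ] T [-0.053  0.493 -0.1  ] [ 0.5997 -0.1132  0.0179] [ 3.1411 -0.0064 -3.0375] 0.012158569652414715
```

```bash
python3 -m handwheel '[-0.06,0,0.01,0,0,0,1, -0.06,0,0.01,0,0,0,1, -0.06,0,0.01,0,0,0,1]' 8
python3 look.py 9
python3 -m handwheel '[0,0,0,0,0,0.4,1, 0,0,0,0,0,0.4,1, 0,0,0,0,0,0.4,1]' 8
python3 look.py 9
```

```text
time: 19.17
tool_pos: [0.5998, -0.1132, 0.0179]
tool_rot: [3.141, -0.007, -3.037]
contact_force: [-5.8, -1.9, 2.2]
opening: 0.0121
F [-5.75 -1.89  2.18] T [-0.19   0.922 -0.083] [ 0.5998 -0.1132  0.0179] [ 3.141  -0.0074 -3.0375] 0.012107497337675514
time: 19.47
tool_pos: [0.5999, -0.1131, 0.0179]
tool_rot: [3.141, -0.007, -3.044]
contact_force: [-5.5, -0.6, 1.9]
opening: 0.0121
F [-5.49 -0.56  1.86] T [-0.184  0.933  0.05 ] [ 0.5999 -0.1131  0.0179] [ 3.1411 -0.0072 -3.044 ] 0.012109155345376004
```

```bash
python3 -m handwheel '[-0.02,0,0,0,0,-0.15,1, -0.02,0,0,0,0,-0.15,1, -0.02,0,0,0,0,-0.15,1, -0.02,0,0,0,0,-0.15,1]' 8
python3 look.py 9
python3 -m handwheel '[0,0,0,0,0,0,0.1, 0,0,0,0,0,0,0.1, 0,0,0,0,0,0,0.1, 0,0,0,0,0,0,0.1, 0,0,0,0,0,0,0.1, 0,0,0,0,0,0,0.1, 0,0,-2,0,0,0,0.1, 0,0,-6,0,0,0,0, 0,0,-10,0,0,0,0, 0,0,-13,0,0,0,0, 0,0,-13,0,0,0,0, 0,0,-13,0,0,0,0]' 8
python3 -c "
from h import *
go(.36,-.30,.2,np.pi+.1)"
```

```text
time: 19.85
tool_pos: [0.5999, -0.1132, 0.018]
tool_rot: [3.141, -0.008, -3.042]
contact_force: [-5.5, -0.3, 2.9]
opening: 0.0119
F [-5.54 -0.28  2.94] T [-0.22   0.987 -0.014] [ 0.5999 -0.1132  0.018 ] [ 3.141  -0.0076 -3.0417] 0.011933480609759258
time: 20.9
tool_pos: [0.6028, -0.1134, 0.1502]
tool_rot: [-3.14, -0.001, -3.042]
contact_force: [0.1, 1.2, -0.4]
opening: 0.0456
shift cm [ 26.02 -16.16  -4.93] turn [-0.09 -0.04 -0.01]
```

```bash
python3 -m handwheel '[3.5,-2,-1,0,0,0,0, 7,-4,-3,0,0,0,0, 10,-6,-5,0,0,0,0, 13.5,-8,-5,0,0,0,0, 17,-10,-5,0,0,0,0, 20,-12,-5,0,0,0,0, 23,-14,-5,0,0,0,0, 26,-16,-5,0,0,0,0, 26,-16,-5,0,0,0,0, 26,-16,-5,0,0,0,0]'
python3 - <<'E'
from h import *
G=0
for k in range(5):
    p,d=eyes.read_camera('top');G=G+p.astype(np.float32)/5
p=G.astype(np.uint8);G=grad(p)
print('L',fit('top',G,leaf(.02),(.620,.039,.1)),'e1',fit('top',G,cover(.02,True,False),(.62,.039,.1)))
print('S',fit('top',G,leaf(.01),(.634,-.110,.1)),'e2',fit('top',G,cover(.01,True,False),(.634,-.11,.1)))
cv2.imwrite('pics/v10.png',np.vstack([cv2.resize(p[120:260,220:440],(660,420)),ortho('top',p,.54,.67,-.17,.10,.008,.41)[:,:660]][:2]) if 0 else ortho('top',p,.53,.68,-.17,.10,.008,.35))
E
```

```text
time: 21.73
tool_pos: [0.3577, -0.2986, 0.198]
tool_rot: [3.139, -0.007, -3.046]
contact_force: [0.3, 1.3, -0.5]
opening: 0.0457
L [6.184000e-01 3.920000e-02 1.010000e-01 2.162026e+02] e1 [6.149000e-01 3.780000e-02 1.107000e-01 2.843155e+02]
S [ 6.349000e-01 -1.100000e-01  8.300000e-02  1.993354e+02] e2 [ 6.300000e-01 -1.073000e-01  1.116000e-01  2.888811e+02]
```

View pics/v10.png

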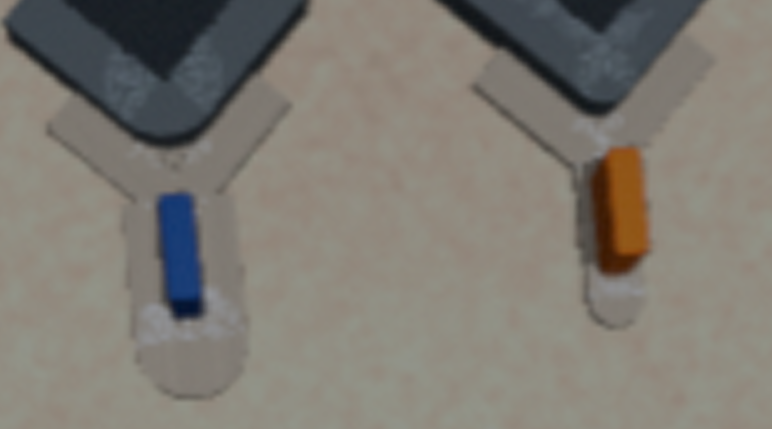

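Run:
```python
from h import *
for n in('top','scene'):
    G=grad((sum(eyes.read_camera(n)[0].astype(np.float32) for k in range(5))/5).astype(np.uint8))
    for w,x0 in((.02,(.620,.039,.1)),(.01,(.634,-.110,.1))):
        M=leaf(w);print(n,w,fit(n,G,leaf(w,False),x0),'fin',fit(n,G,M[-210:],x0),'tail+fin',fit(n,G,M[-300:],x0))
```

```text
top 0.02 [6.18400e-01 3.94000e-02 9.63000e-02 1.63329e+02] fin [6.139000e-01 3.900000e-02 1.074000e-01 3.133445e+02] tail+fin [6.157000e-01 3.920000e-02 1.101000e-01 2.395998e+02]
top 0.01 [ 6.351000e-01 -1.094000e-01  6.880000e-02  1.703569e+02] fin [ 6.339000e-01 -1.094000e-01  1.073000e-01  2.545398e+02] tail+fin [ 6.339000e-01 -1.100000e-01  8.710000e-02  2.061376e+02]
scene 0.02 [6.215000e-01 4.390000e-02 2.179000e-01 1.229996e+02] fin [6.237000e-01 4.070000e-02 1.664000e-01 2.722255e+02] tail+fin [6.236000e-01 4.070000e-02 1.678000e-01 2.357615e+02]
scene 0.01 [ 6.3790e-01 -1.1000e-01  2.3760e-01  1.6758e+02] fin [ 6.390000e-01 -1.113000e-01  6.730000e-02  2.377042e+02] tail+fin [ 6.391000e-01 -1.099000e-01  1.081000e-01  2.157688e+02]
```

```bash
python3 -c "
from cell import robot
print(robot.hand_in(),robot.observe()['time'])"
```

```text
the job is handed in; nothing more can be done
the job is handed in; nothing more can be done
```

Both leaves are lying flat on the bench, released, one against each cover. I handed the job in at about 22 s on the robot clock; the limit is 64 s.

- **Which leaf goes where:** the blue (large) leaf fits the left cover, edge_1, which has the 20 mm corner. The orange (small) leaf fits the right cover, edge_2, which has the 10 mm corner. I read the corner radii from both camera images. Each leaf then stopped within about 1 mm of the fully-home position I had worked out beforehand, so I never tried the other pairing.
- **Pressing:** each leaf was pressed home with about 6–7 N, a little firmer than "a few newtons". The twisting moment changed sign when I turned each leaf by half a degree or less. I set each at the balance point (about 0.10 rad), so neither rocked.
- **Final top-camera check:**
  - Both leaves look seated and symmetric.
  - Their notch points are 150 mm apart, matching the covers.
  - Both fins measured about 0.107 rad.
- **Checks that disagreed:**
  - The small leaf's outline alone gave 0.07–0.09 rad instead of 0.10.
  - The scene-camera outline fits were unreliable, off by up to 0.13 rad. I relied on the contact forces and the top camera instead.
- **Other objects:** I did not go near the bottle, the vial or the screwdriver, though I did not measure their positions again at the end.

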